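Fetch the bearing from behind the stock on the rack

ROBOT

A 6-joint arm with a two-finger parallel gripper is mounted at the origin on a cart in front of the work surface, level with it; the furniture and walls round the work are solid. World frame = base frame: x ahead of the robot, y to its left, z up, the work surface at z = 0. Lengths are in m, angles in rad, forces in N, time in s.
With the tool pointing down it reaches from about 0.35 to 0.725 m from the base axis. Payload 6 kg.
Tool frame: the origin (TCP) lies on the centre line of the jaws, within the pads' length; the fingertips stand 8 mm ahead of it and the grasp point (between the pads) lies 11 mm behind it; z points along the fingers, y is the line along which they close (so a half turn about z gives the same grasp; the last joint's range is limited). The gripper opens to 85 mm and grips with 20 to 120 N. Pads are 22 mm wide; open, the fingers measure 114 mm over their backs; the gripper's body (76 mm by 85 mm) begins 54 mm behind the grasp point. The pads swing forward as they close: fully open they stand 13 mm farther back than shut.
Start: joints at [-0.923, 0.04, 0.085, 0, -1.615, -0.334], TCP at [0.185, -0.571, 0.218] pointing down, gripper open.
Joint ranges: [-2.56, 2.56], [-1.29, 2.01], [-1.08, 1.49], [-3.29, 1.98], [-2.81, -0.18], [-2.99, 2.99]. Speed limits (rad/s): [2.57, 2.57, 3.01, 3.14, 3.14, 3.14].

INTERFACE

Orientations are given as [roll, pitch, yaw] about the fixed x, y, z axes, in that order (R = Rz(yaw) Ry(pitch) Rx(roll)).
In Python, from cell import move_pose, line_to, goto_joints, set_gripper, sleep, solve_ik, read_camera, MotionError, sign_off, current_t, current_joints, current_joint_velocities, current_joint_torque, current_tcp_pos, current_tcp_rot, current_wrist_force, current_moment, current_gripper_width, current_finger_force gives the robot as it stands. Calls block until the motion is done:
- move_pose(position, orientation): joint-space move of the TCP to a pose.
- line_to(position, attitude=None, v=0.15): straight line of the TCP; attitude=None keeps the orientation; v is the mean speed in m/s.
- goto_joints(angles): joint-space move.
- set_gripper(opening, newtons=None): finger opening in m; newtons is the grip in N (None keeps the last); returns when the fingers have stopped.
- sleep(seconds).
- solve_ik(position, orientation): joint angles nearest the present ones, or None.
- read_camera(name): name is "scene" or "side" or "wrist"; returns a dict with "frame" (384x512x3 uint8, red, green, blue), "K" (3x3 intrinsics, pixels), "origin" and "orientation" of the camera in the world; the wrist camera has in their place "T_tool_cam" (4x4, takes a point from camera to tool coordinates, whose origin is the TCP and whose axes are the flange's). Camera axes: x right, y up, looking along -z (the intrinsics and any distortion apply to the point x, -y, -z); pixel columns grow to the right and rows downward; lengths in m; the calibration is good to about 2 mm. A picture is of the moment at which its call begins: read the wrist's pose just before it. There is no depth.
A pose or a line that the arm cannot do raises MotionError and nothing moves.
- sign_off(): hands the job in; it is judged then, once.
Readings, each from a call of its own:
- current_t(): time.
- current_joints(): joint angles.
- current_joint_velocities(): joint speeds.
- current_joint_torque(): joint torques, N m.
- current_tcp_pos(): TCP position.
- current_tcp_rot(): TCP orientation.
- current_wrist_force(): force on the tool from outside, world axes, zero at the start.
- current_moment(): the same for the moment, N m.
- current_gripper_width(): finger opening in m.
- current_finger_force(): force on a finger pad.
Only numpy, scipy, OpenCV 4.12 (cv2) and the standard library are available. Lean on these libraries where they do the work, as an engineer would, in place of code of your own. Each camera call takes 0.05 s, during which the arm holds its last target. There are 200 camera calls.

TASK

The large ball bearing at the back of the blue stock rack is boxed in by the filter and the tall steel bush: first stand both of these upright on the yellow-edged black parking mat, then lay the large bearing flat on the white disc in the middle of the green issue tray, and only then put the filter and the bush back upright on the rack, each exactly where it stood at the start. Do not tip the filter or the bush over, and leave the loose parts on the table (pinion, connector, small brown carton) alone.

Things in the scene. Friction and masses are not known exactly. Their poses are not given: they have to be found in the camera images.
- filter: Inline filter: white bowl with a narrower black cap, upright. 59 mm in diameter up to a height of 69 mm (grasp here), cap 38 mm then 28 mm in diameter up to 114 mm. About 0.3 kg. Origin: centre of its underside, z up. Stands at the left or the right seat of the rack.
- bush: Tall dark steel bush (hollow tube), upright, 42 mm in diameter, 62 mm high, about 0.24 kg. Origin: centre of its underside, z up. Stands at the other seat of the rack.
- bearing: Large ball bearing, bright steel ring lying flat, 62 mm outer diameter, 16 mm thick, about 0.2 kg; grasp it round the outside (the bore is closed). Origin: centre of its underside, z up. Lies at the back middle of the rack, about 6 mm from the back wall, with filter and bush close (4 to 18 mm) on its left and right, a little to the front: room for fingers there only once both are gone, never behind it.
- stock_rack: Blue steel rack, fixed. Floor plate 110 (x) x 216 (y) mm, 4 mm thick (parts stand on it); back wall 40 mm high, 6 thick along its +x edge; side cheeks 20 mm high, 5 thick at its -y and +y edges; front open. Origin: centre of underside, x to the back wall. Bearing at x 12, y 0; filter and bush at x -4, y +65 and -65, seats marked by yellow 68 mm rings (parts up to 2 mm off).
- parking_mat: Parking mat, black rubber with a yellow line round its edge, 110 (x) x 190 (y) mm, 3 mm thick, fixed flat on the table. Origin: centre of its underside, y along its long side, z up.
- issue_tray: Green issue tray, fixed: 124 x 124 mm square, 24 mm high, walls and floor 4 mm thick, open on top, with a white disc of 72 mm marked in the middle of its floor. Origin: centre of its underside, z up.
- pinion: Dark toothed pinion, 57 mm in diameter, 30 mm high, flat on the table: leave alone. Origin: centre of its underside.
- connector: Grey and black harness connector, 34 x 98 x 23 mm, on the table: leave alone. Origin: about the centre of its underside.
- brown_carton: Small brown carton, 64 x 78 x 44 mm, on the table: leave alone. Origin: centre of its underside.
Things that resemble listed ones, but are neither listed nor needed, are in the scene too. What is shaped like the filter but orange or purple is not meant.

How it is judged:
By the outcome, as a careful person would: the job done as asked, in the order asked, and still so for the second after the job is handed in, with the robot touching nothing.
It also fails if it takes over 131 s, if anything falls off the work surface, if the arm or the gripper's body presses on something with over 40 N, if the wrist force passes 120 N, or if a joint passes its speed limit or range.

## Working session

There is one attempt and no reset: what is moved stays moved. The work goes in short steps, each a Python script; the robot and the scene stay as the last script left them, time stands still between calls to the robot, and variables do not carry over. Pictures are saved under pics/ and viewed, at most 14 in all, crops included, and the job is handed in when it is done.

```bash
ls; mkdir -p pics; python3 - <<'E'
from cell import *
import cv2,numpy as np
for n in ("scene","side"):
    c=read_camera(n); cv2.imwrite(f"pics/{n}0.png",c["frame"][...,::-1])
    print({k:np.round(v,4).tolist() if not isinstance(v,str) else v for k,v in c.items() if k!="frame"})
w=read_camera("wrist"); cv2.imwrite("pics/wrist0.png",w["frame"][...,::-1])
print({k:np.round(v,4).tolist() for k,v in w.items() if k!="frame"})
print(current_t(),current_tcp_rot(),current_gripper_width())
E
```

```text
pics
{'K': [[483.9416, 0.0, 259.263], [0.0, 483.9416, 194.1873], [0.0, 0.0, 1.0]], 'origin': [-0.2136, 0.8357, 0.5526], 'orientation': [1.1517, -0.0049, -2.3976]}
{'K': [[448.4375, 0.0, 251.9304], [0.0, 448.4375, 182.4986], [0.0, 0.0, 1.0]], 'origin': [0.3312, 1.2209, 0.7182], 'orientation': [1.0895, -0.026, -2.9408]}
{'K': [[326.3588, 0.0, 261.8918], [0.0, 326.3588, 186.7443], [0.0, 0.0, 1.0]], 'T_tool_cam': [[0.0, 0.9512, 0.3087, 0.0784], [1.0, 0.0004, -0.0014, 0.0013], [-0.0015, 0.3087, -0.9511, -0.1552], [0.0, 0.0, 0.0, 1.0]]}
0.15 [ 3.14018243e+00 -1.33265709e-04 -2.82772970e+00] 0.08529151512262116
```

```bash
python3 -c "
import cv2
for n in ('scene','side'):
    cv2.imwrite(f'pics/{n}0b.png',cv2.resize(cv2.imread(f'pics/{n}0.png'),(800,600),interpolation=cv2.INTER_CUBIC))"
```

```text
(no output)
```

View pics/scene0b.png

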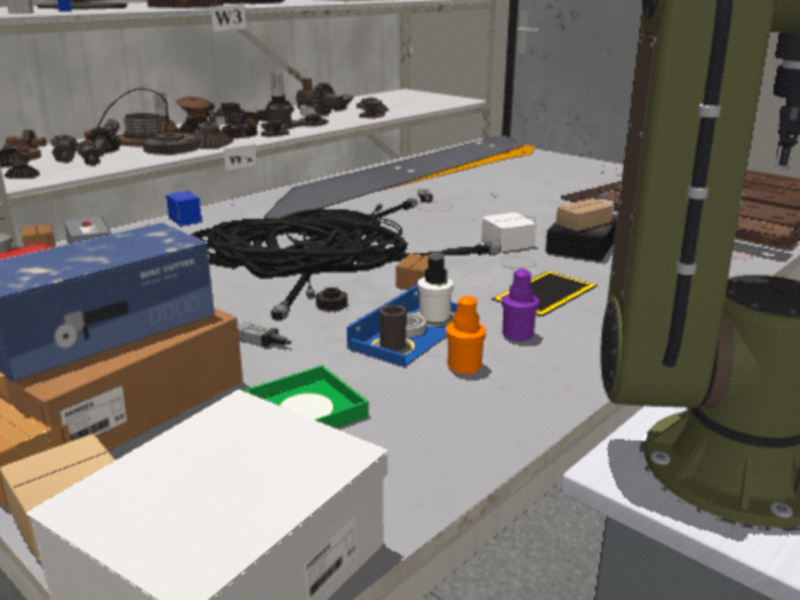

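View pics/side0b.png

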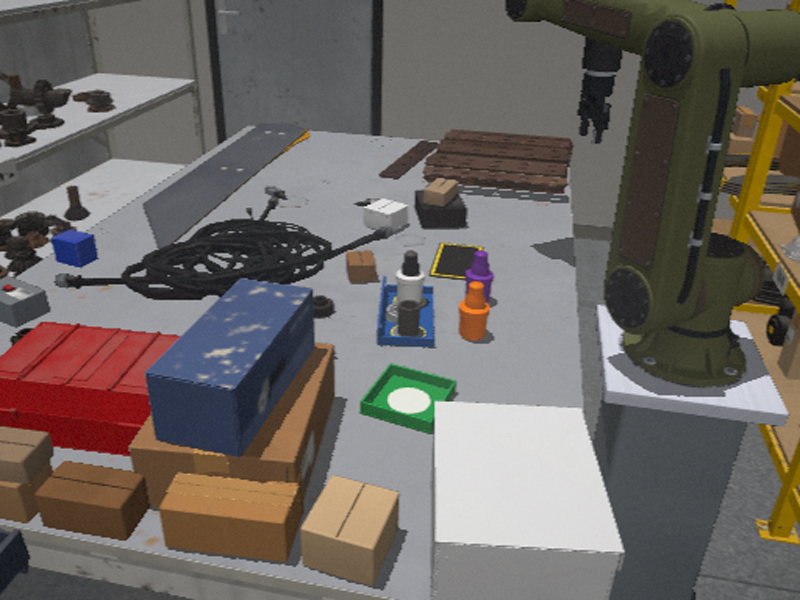

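The scene picture (800x600) shows the white filter with black cap at (436,290), and beside it an orange lookalike at (466,335) and a purple one at (519,305). The dark bush is at (394,328) with the bearing behind it at (412,324). The mat is at (546,292) and the tray disc at (305,405). The side view agrees: filter (410,280), bush (408,318), mat (458,260), disc (409,400). The filter meant is the white and black one standing on the blue rack.

```bash
cat > h.py <<'E'
from cell import *
import cv2, numpy as np
from scipy.spatial.transform import Rotation as R
def cam(n, save=None):
    if n=="wrist":
        p=np.array(current_tcp_pos()); r=R.from_euler('xyz',current_tcp_rot()).as_matrix()
        c=read_camera(n); T=c["T_tool_cam"]; c["o"]=p+r@T[:3,3]; c["R"]=r@T[:3,:3]
    else:
        c=read_camera(n); c["o"]=np.array(c["origin"]); c["R"]=R.from_euler('xyz',c["orientation"]).as_matrix()
    if save: cv2.imwrite(f"pics/{save}.png",c["frame"][...,::-1])
    return c
def plane(c,px,z):
    px=np.atleast_2d(np.asarray(px,float)); d=cv2.undistortPoints(px[:,None],c["K"],c.get("dist"))[:,0]
    d=np.c_[d[:,0],-d[:,1],-np.ones(len(d))]@c["R"].T
    return c["o"]+d*((z-c["o"][2])/d[:,2])[:,None]
def proj(c,P):
    q=(np.atleast_2d(P)-c["o"])@c["R"]; K=c["K"]
    return np.c_[K[0,0]*q[:,0]/-q[:,2]+K[0,2], K[1,1]*q[:,1]/q[:,2]+K[1,2]]
def hsv(c): return cv2.cvtColor(c["frame"],cv2.COLOR_RGB2HSV)
def mask(c,lo,hi):
    return cv2.inRange(hsv(c),np.array(lo),np.array(hi))
def biggest(m):
    cs,_=cv2.findContours(m,cv2.RETR_EXTERNAL,cv2.CHAIN_APPROX_NONE); return max(cs,key=cv2.contourArea)[:,0].astype(float)
E
python3 - <<'E'
from h import *
s=.64
for n,d in (("scene",dict(filt_base=(436,320,.004),bush_base=(394,347,.004),mat=(546,292,.003),disc=(306,406,.004),orange=(466,366,0),purple=(519,334,0),pinion=(331,305,0),conn=(262,338,0),carton=(413,284,0),cornF=(405,362,.004),cornL=(348,343,.004))),
 ("side",dict(filt_base=(410,302,.004),bush_base=(408,333,.004),mat=(458,261,.003),disc=(409,401,.004),orange=(474,335,0),purple=(480,298,0),whitebox=(526,404,.2)))):
    c=cam(n); print(n,[k for k in c])
    for k,v in d.items(): print(k,plane(c,[(v[0]*s,v[1]*s)],v[2])[0].round(3))
E
```

```text
scene ['frame', 'K', 'origin', 'orientation', 'o', 'R']
filt_base [ 0.533 -0.057  0.004]
bush_base [0.517 0.064 0.004]
mat [ 0.465 -0.291  0.003]
disc [0.484 0.274 0.004]
orange [0.399 0.029 0.   ]
purple [ 0.404 -0.116  0.   ]
pinion [0.716 0.017 0.   ]
conn [0.7   0.182 0.   ]
carton [ 0.675 -0.156  0.   ]
cornF [0.47  0.089 0.004]
cornL [0.58  0.104 0.004]
side ['frame', 'K', 'origin', 'orientation', 'o', 'R']
filt_base [ 0.537 -0.057  0.004]
bush_base [0.518 0.067 0.004]
mat [ 0.463 -0.285  0.003]
disc [0.477 0.281 0.004]
orange [0.392 0.037 0.   ]
purple [ 0.395 -0.119  0.   ]
whitebox [0.297 0.511 0.2  ]
```

```bash
python3 - <<'E'
from h import *
P=dict(mat=(.465,-.288),rack=(.525,0.0),tray=(.48,.28))
for k,(x,y) in P.items():
    for yaw in (0.14,-3.0,1.71,-1.43):
        q=solve_ik([x,y,.28],[np.pi,0,yaw]); print(k,yaw,None if q is None else np.round(q,2))
for k,n in (("mat","w_mat"),("rack","w_rack"),("tray","w_tray")):
    x,y=P[k]
    move_pose([x+(0.04 if k!="rack" else -.06),y,.28],[np.pi,0,-3.0])
    c=cam("wrist",n); np.savez(f"{n}.npz",frame=c["frame"],K=c["K"],o=c["o"],R=c["R"]); print(current_t(), current_tcp_pos())
im=[cv2.imread(f"pics/w_{k}.png") for k in P]
cv2.imwrite("pics/w3.png",cv2.resize(np.vstack([np.hstack(im[:2]),np.hstack([im[2],im[2]*0])]),(800,600),interpolation=cv2.INTER_AREA))
E
```

```text
mat 0.14 [-0.19 -0.09  0.07  0.   -1.73  1.9 ]
mat -3.0 [-0.19 -0.09  0.07  0.   -1.73 -1.24]
mat 1.71 [-0.19 -0.09  0.07  0.   -1.73 -2.82]
mat -1.43 [-0.19 -0.09  0.07  0.   -1.73  0.33]
rack 0.14 [ 0.38 -0.14  0.02  0.   -1.73  1.33]
rack -3.0 [ 0.38 -0.14  0.02 -0.   -1.73 -1.81]
rack 1.71 [ 0.38 -0.14  0.02  0.   -1.73  2.9 ]
rack -1.43 [ 0.38 -0.14  0.02  0.   -1.73 -0.24]
tray 0.14 [ 0.89 -0.06  0.1   0.   -1.73  0.82]
tray -3.0 [ 0.89 -0.06  0.1  -0.   -1.73 -2.32]
tray 1.71 [ 0.89 -0.06  0.1   0.   -1.73  2.39]
tray -1.43 [ 0.89 -0.06  0.1   0.   -1.73 -0.75]
1.8917 [ 0.50448033 -0.28881107  0.27984793]
3.0583 [ 0.46525527 -0.00091492  0.27996268]
4.2083 [0.52040997 0.27860493 0.28086736]
```

View pics/w3.png

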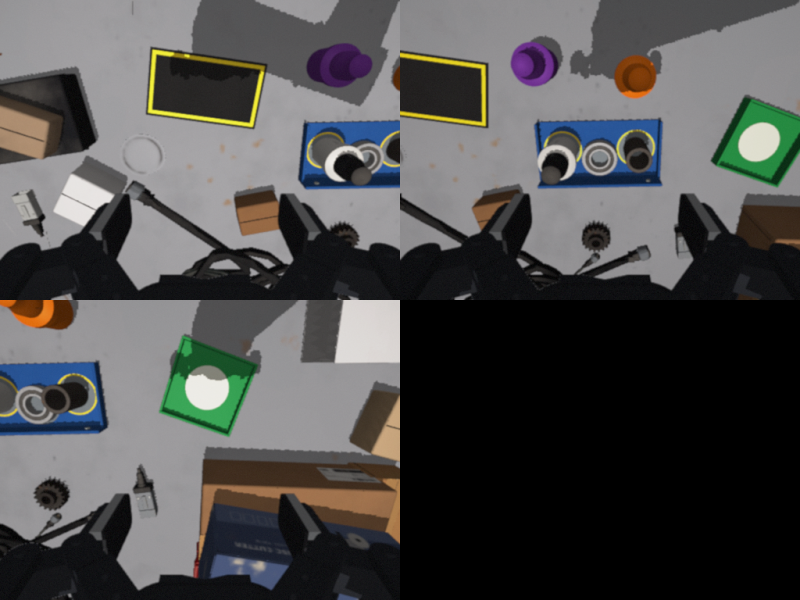

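The wrist pictures show the mat outlined at shown pixel (208,88), and the rack at (600,155) with the filter on the left (556,160), bearing in the middle (600,157) and bush on the right (637,150). The tray disc is at (207,387) in the third frame. The lookalikes stand in front of the rack: purple at (535,63) and orange at (636,75).

```bash
cat >> h.py <<'E'
def load(n):
    d=dict(np.load(n+".npz")); return d
def topfit(c,m,z,r):
    """fixed-radius circle on plane z through the outline of m; inner points (side wall, occlusions) downweighted"""
    from scipy.optimize import least_squares
    cs=biggest(m); p=plane(c,cs,z)[:,:2]
    s=least_squares(lambda q:np.hypot(*(p-q).T)-r,p.mean(0),loss="cauchy",f_scale=.0007)
    e=np.abs(np.hypot(*(p-s.x).T)-r); return s.x,(e<.0015).mean(),len(p)
E
python3 - <<'E'
from h import *
def win(m,x0,y0,x1,y1):
    o=np.zeros_like(m); o[y0:y1,x0:x1]=m[y0:y1,x0:x1]; return o
c=load("w_mat"); m=mask(c,(22,120,120),(38,255,255)); m=win(m,170,40,360,180)
q=biggest(m); p=plane(c,q,.003)[:,:2]*1000; r=cv2.minAreaRect(p.astype(np.float32)); print("mat",r)
for n,w in (("w_tray",(200,400,350,600)),):
    c=load(n); print("disc px col", c["frame"][110*384//300,207*512//400]) 
    m=win(mask(c,(0,0,60),(180,60,255)),230,70,310,150)
    q=biggest(m); print("disc",plane(c,cv2.fitEllipse(q.astype(np.float32))[0],.004), plane(c,cv2.fitEllipse(cv2.convexHull(q.astype(np.float32)))[0],.004))
    g=mask(c,(50,100,30),(75,255,255)); q=biggest(g); print("tray outer top",cv2.minAreaRect((plane(c,q,.024)[:,:2]*1000).astype(np.float32)))
c=load("w_rack"); 
f=win(mask(c,(0,0,150),(180,50,255)),165,175,230,232); print("filter",topfit(c,f,.073,.0295))
b=win(mask(c,(0,0,0),(180,255,95)) & ~mask(c,(100,120,0),(130,255,255)),270,160,330,225); print("bush",topfit(c,b,.066,.021))
e=win(mask(c,(0,0,105),(180,60,255)),232,175,283,226); print("bearing",topfit(c,e,.020,.031))
bl=mask(c,(105,120,40),(125,255,255)); q=biggest(bl); print("rack",cv2.minAreaRect((plane(c,q,.004)[:,:2]*1000).astype(np.float32)))
crop=c["frame"][140:250,160:350,::-1]; mm=cv2.merge([f,b,e])[140:250,160:350]
cv2.imwrite("pics/crop1.png",np.vstack([cv2.resize(i,(516,299),interpolation=cv2.INTER_CUBIC) for i in (crop,mm)]))
E
```

```text
mat ((467.95880126953125, -291.7849426269531), (103.73689270019531, 183.79258728027344), 0.1428872048854828)
disc px col [176 209 174]
disc [[0.47957918 0.27869061 0.004     ]] [[0.4795112  0.27877238 0.004     ]]
tray outer top ((479.9676208496094, 278.6033935546875), (122.93197631835938, 123.02523040771484), 78.23741912841797)
filter (array([ 0.54148421, -0.06281102]), np.float64(0.5080213903743316), 187)
bush (array([0.50557469, 0.05650695]), np.float64(0.25735294117647056), 136)
bearing (array([0.54532874, 0.00303179]), np.float64(0.9328358208955224), 134)
rack ((544.1386108398438, 1.543121337890625), (126.43445587158203, 230.01246643066406), 9.295219421386719)
```

View pics/crop1.png

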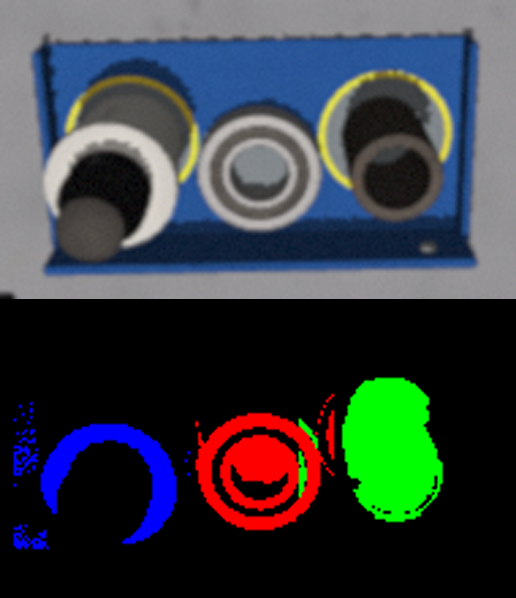

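The filter and bearing outlines fit cleanly. The white bowl with black cap sits at the left seat, crop (110,190), and the bush rim is centred at crop (396,177). The bush mask merged with the tube's side, so I'll cast the rim centre by hand.

```bash
python3 - <<'E'
from h import *
c=load("w_rack")
print("bush",plane(c,[(160+396/2.716,140+177/2.716)],.066))
print("rings",plane(c,[(160+387/2.716,140+131/2.716)],.004))
w=cam("wrist"); T=w["T_tool_cam"]
g=cv2.cvtColor(w["frame"],cv2.COLOR_RGB2GRAY)
for px,y in (((168,248),None),((358,248),None)):
    d=np.array([(px[0]-w["K"][0,2])/w["K"][0,0],-(px[1]-w["K"][1,2])/w["K"][1,1],-1]); d=T[:3,:3]@d; o=T[:3,3]
    for yy in (.0425,-.0425):
        t=(yy-o[1])/d[1]
        if t>0: print(px,o+t*d)
E
```

```text
bush [[0.5214154  0.06295276 0.066     ]]
rings [[0.51976817 0.06609868 0.004     ]]
(168, 248) [ 0.00390991 -0.0425     -0.01806834]
(358, 248) [ 0.011075    0.0425     -0.03132672]
```

```bash
cat >> h.py <<'E'
YAW=-2.98; ATT=[np.pi,0,YAW]; ZT=.225
F0=np.array([.5415,-.0628]); B0=np.array([.5210,.0638]); FM=np.array([.468,-.341]); BM=np.array([.468,-.243])
def st(s=""): print(s,round(current_t(),2),np.round(current_tcp_pos(),4),"w",round(current_gripper_width(),4),"F",np.round(current_wrist_force(),1),"ff",current_finger_force())
def down(xy,z,fmax=8,near=.015,step=.0015):
    """straight down to z; last `near` in steps, stops when the vertical force rises by fmax"""
    line_to([*xy,z+near],v=.15); f0=current_wrist_force()[2]; zz=z+near
    while zz>z+1e-6:
        zz=max(z,zz-step); line_to([*xy,zz],v=.03)
        if current_wrist_force()[2]-f0>fmax: st("contact"); return True
    return False
E
python3 - <<'E'
from h import *
line_to([.5,.15,.25],attitude=ATT,v=.3)
line_to([*F0,.25],attitude=ATT,v=.3); set_gripper(.078)
down(F0,.0565); st("at filter")
c=cam("side","s1"); 
set_gripper(.04,40); st("gripped")
cv2.imwrite("pics/s1c.png",cv2.resize(c["frame"][100:250,200:350,::-1],(600,600),interpolation=cv2.INTER_CUBIC))
E
```

```text
at filter 9.82 [ 0.5414 -0.0628  0.0564] w 0.0779 F [ 0.2 -0.4  0.4] ff 0.0
gripped 10.33 [ 0.5415 -0.0629  0.0566] w 0.0399 F [-0.1  0.   0.4] ff 0.40406411404546816
```

View pics/s1c.png

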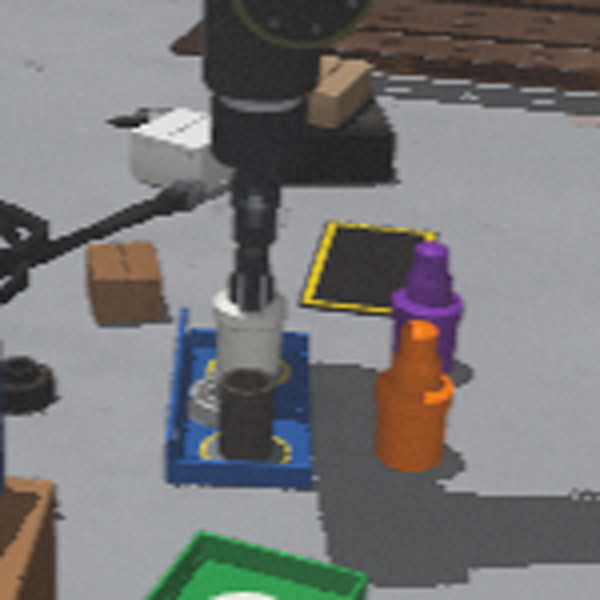

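The crop shows the fingertips ending at about (262,305), level with or above the bowl's top edge. The jaws then closed to 40 mm beside the cap, so they are too high on the filter. I'll compute the real tip height before going on.

```bash
python3 - <<'E'
from h import *
c=cam("side")
o=c["o"]
def aty(px,y):
    a=plane(c,[px],0)[0]; t=(y-o[1])/(a[1]-o[1]); return o+t*(a-o)
print("near tip",aty((200+262/4,100+308/4),-.0628+.046), "bowltop",aty((200+250/4,100+322/4),-.0628+.0295))
st()
c2=cam("scene"); u=proj(c2,[[*F0,.07]])[0].astype(int); print(u)
a=c["frame"][120:230,210:320,::-1]; b=c2["frame"][u[1]-55:u[1]+55,u[0]-55:u[0]+55,::-1]
w=cam("wrist")["frame"][150:384,100:412,::-1]
cv2.imwrite("pics/t2.png",np.vstack([np.hstack([cv2.resize(i,(400,300) if 0 else (300,300),interpolation=cv2.INTER_CUBIC) for i in (a,b)]),cv2.resize(w,(600,300))]))
E
```

```text
near tip [ 0.52296492 -0.0168      0.0856303 ] bowltop [ 0.53467566 -0.0333      0.06353223]
 10.38 [ 0.5415 -0.0629  0.0566] w 0.0399 F [ 0.3 -0.5  0.4] ff 0.41342738768435083
[278 180]
```

View pics/t2.png

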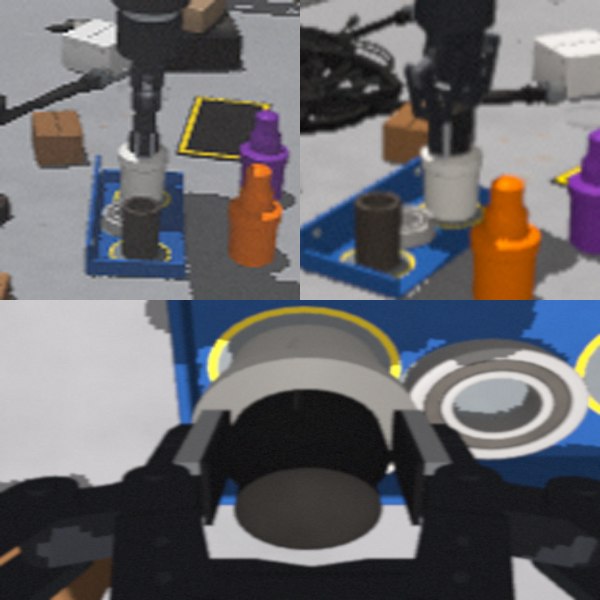

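```bash
python3 - <<'E'
from h import *
w=cam("wrist","w4"); T=w["T_tool_cam"]; k=312/600; k2=234/300
def ty(px,y):
    d=T[:3,:3]@np.array([(px[0]-w["K"][0,2])/w["K"][0,0],-(px[1]-w["K"][1,2])/w["K"][1,1],-1]); o=T[:3,3]; return (o+(y-o[1])/d[1]*d).round(4)
for px in ((229,410),(205,522),(392,410),(420,522)):
    q=(100+px[0]*k,150+(px[1]-300)*k2); s=-1 if px[0]<300 else 1
    print(q,ty(q,s*.020))
def px_of(P):
    q=(np.array(P)-T[:3,3])@T[:3,:3]; K=w["K"]; return K[0,0]*q[0]/-q[2]+K[0,2],K[1,1]*q[1]/q[2]+K[1,2]
for z in (.008,0,-.01,-.02,-.03): print(z,[np.round(px_of((x,-.02,z)),0).tolist() for x in (.011,-.011)])
im=w["frame"][150:384,120:400,::-1]; cv2.imwrite("pics/w4c.png",cv2.resize(im,(718,600),interpolation=cv2.INTER_CUBIC))
E
```

```text
(219.07999999999998, 235.8) [ 0.0041 -0.02   -0.0058]
(206.60000000000002, 323.15999999999997) [-0.0114 -0.02   -0.0504]
(303.84000000000003, 235.8) [ 0.0141  0.02   -0.026 ]
(318.4, 323.15999999999997) [ 0.0035  0.02   -0.0678]
0.008 [[222.0, 213.0], [223.0, 249.0]]
0 [[220.0, 219.0], [222.0, 256.0]]
-0.01 [[217.0, 227.0], [219.0, 266.0]]
-0.02 [[215.0, 236.0], [217.0, 278.0]]
-0.03 [[211.0, 247.0], [214.0, 290.0]]
```

View pics/w4c.png

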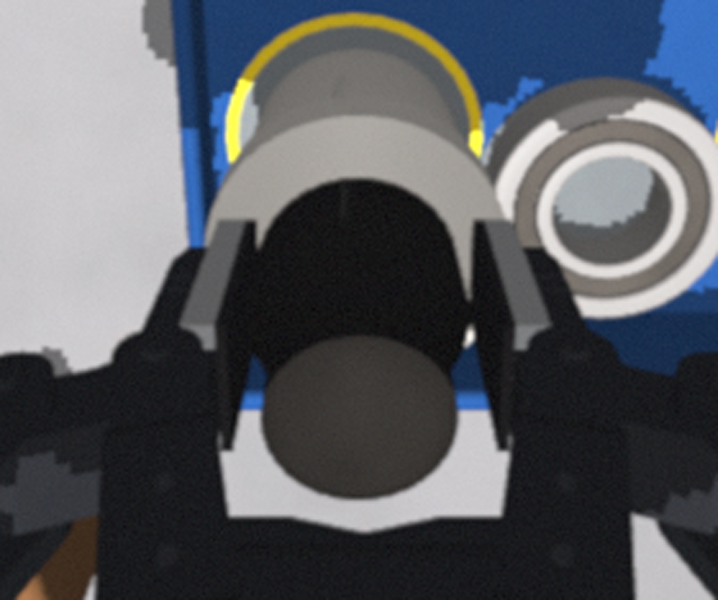

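This confirms it: at 40 mm opening the fingertips sit about 21 mm behind the reported TCP. The pad corner is at px (219,237), and the pads closed above the bowl without touching it. The palm edge is at about row 353, well above the cap. I'll reopen and descend about 22 mm further with a force guard.

```bash
python3 - <<'E'
from h import *
set_gripper(.078)
hit=down(F0,.034,fmax=5,near=.021); st("down %s"%hit)
set_gripper(.045,45); st("gripped")
w=cam("wrist","w5"); c2=cam("scene")
b=c2["frame"][125:235,223:333,::-1]
cv2.imwrite("pics/t3.png",np.hstack([cv2.resize(w["frame"][150:384,120:400,::-1],(480,400)),cv2.resize(b,(310,400),interpolation=cv2.INTER_CUBIC)]))
E
```

```text
down False 14.74 [ 0.5414 -0.0628  0.0338] w 0.078 F [-0.4  0.8  0.3] ff 0.0
gripped 15.07 [ 0.5419 -0.0633  0.0348] w 0.0567 F [-0.2 -1.2  3.8] ff 47.941634187081945
```

View pics/t3.png

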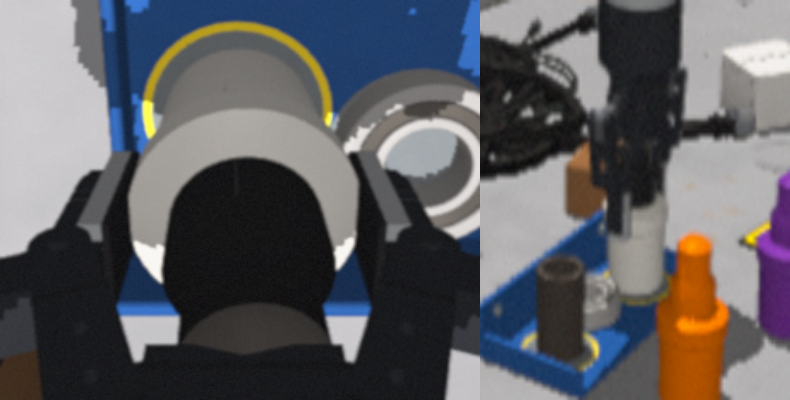

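The filter is now gripped on the bowl: pads beside the white bowl at (120,200) and (370,200), 48 N on the fingers. Next it goes to the mat.

```bash
python3 - <<'E'
from h import *
line_to([*F0,.18],v=.12); st("lifted")
line_to([*FM,.18],v=.25); st("over mat")
hit=down(FM,.0325,fmax=4,near=.008,step=.001); st("down %s"%hit)
set_gripper(.078); st("open")
line_to([*FM,.2],v=.15)
line_to([*B0,.2],v=.3); set_gripper(.07)
c=cam("wrist","w6"); st()
m=mask(c,(22,120,120),(38,255,255)); print(proj(c,[[*B0,.066]]),proj(c,[[*B0,.004]]))
cv2.imwrite("pics/t4.png",np.hstack([cv2.resize(c["frame"][60:300,100:420,::-1],(400,300)),cv2.resize(cam("side")["frame"][120:240,200:360,::-1],(400,300))]))
E
```

```text
lifted 16.53 [ 0.5411 -0.0627  0.1789] w 0.0567 F [ 0.1  0.6 -3.5] ff 48.504537877088296
over mat 17.83 [ 0.4683 -0.3402  0.18  ] w 0.0568 F [-0.3 -1.4 -3.8] ff 48.51233501525712
contact 20.92 [ 0.4685 -0.3412  0.0338] w 0.0565 F [-1.3  2.7  5.5] ff 49.15479172763298
down True 20.92 [ 0.4685 -0.3412  0.0338] w 0.0565 F [-1.3  2.7  5.5] ff 49.15479172763298
open 21.26 [ 0.468  -0.3411  0.0323] w 0.0781 F [-0.6 -0.5  0.2] ff 0.0
 24.33 [0.521  0.0632 0.2001] w 0.0703 F [ 0.3  0.3 -0.4] ff 0.0
[[260.64495531 171.06360496]] [[260.76905463 156.22058108]]
```

View pics/t4.png

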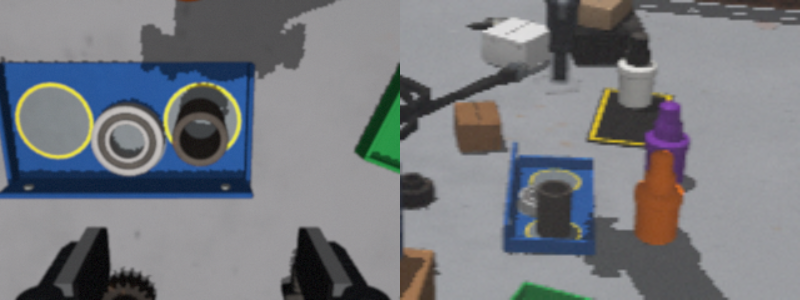

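The filter stands upright on the mat, side view (637,75). The rack now shows the empty left ring at (53,121), the bearing at (128,140) and the bush rim at (200,138). That rim is where B0 predicts it.

```bash
python3 - <<'E'
from h import *
f=cv2.cvtColor(cv2.imread("pics/w6.png"),cv2.COLOR_BGR2RGB)
w=read_camera("wrist"); p=np.array(current_tcp_pos()); r=R.from_euler('xyz',current_tcp_rot()).as_matrix(); T=w["T_tool_cam"]
c=dict(frame=f,K=w["K"],o=p+r@T[:3,3],R=r@T[:3,:3])
m=mask(c,(22,120,100),(38,255,255)); m[:,180:]=0
q=biggest(m); e=cv2.fitEllipse(cv2.convexHull(q.astype(np.float32))); print("left ring",plane(c,e[0],.004)[0])
e=mask(c,(0,0,105),(180,60,255)); o=np.zeros_like(e); o[135:205,170:235]=e[135:205,170:235]; print("bearing",topfit(c,o,.020,.031))
hit=down(B0,.014,fmax=5,near=.01); st("down %s"%hit)
set_gripper(.03,45); st("grip")
line_to([*B0,.17],v=.12); st("lift")
line_to([*BM,.17],v=.25)
hit=down(BM,.0125,fmax=4,near=.008,step=.001); st("down %s"%hit)
set_gripper(.065); st("open")
line_to([*BM,.2],v=.15)
c=cam("side"); cv2.imwrite("pics/t5.png",cv2.resize(c["frame"][120:240,200:360,::-1],(800,600),interpolation=cv2.INTER_CUBIC))
E
```

```text
left ring [ 0.54157396 -0.06332861  0.004     ]
bearing (array([0.54567994, 0.00425725]), np.float64(0.9757575757575757), 165)
down False 27.51 [0.521  0.0638 0.0139] w 0.0704 F [ 0.4 -0.2 -1. ] ff 0.0
grip 27.88 [0.5213 0.0636 0.0145] w 0.0408 F [ 0.2 -1.4  2.4] ff 45.46856264874805
lift 29.32 [0.5206 0.0637 0.169 ] w 0.0411 F [-0.1 -0.3 -3. ] ff 45.635046511888504
contact 33.87 [ 0.4683 -0.2431  0.0134] w 0.0409 F [-2.3  1.6  4.8] ff 46.25712793786079
down True 33.87 [ 0.4683 -0.2431  0.0134] w 0.0409 F [-2.3  1.6  4.8] ff 46.25712793786079
open 34.23 [ 0.468  -0.243   0.0123] w 0.0651 F [-0.7  0.2  0.1] ff 0.0
```

View pics/t5.png

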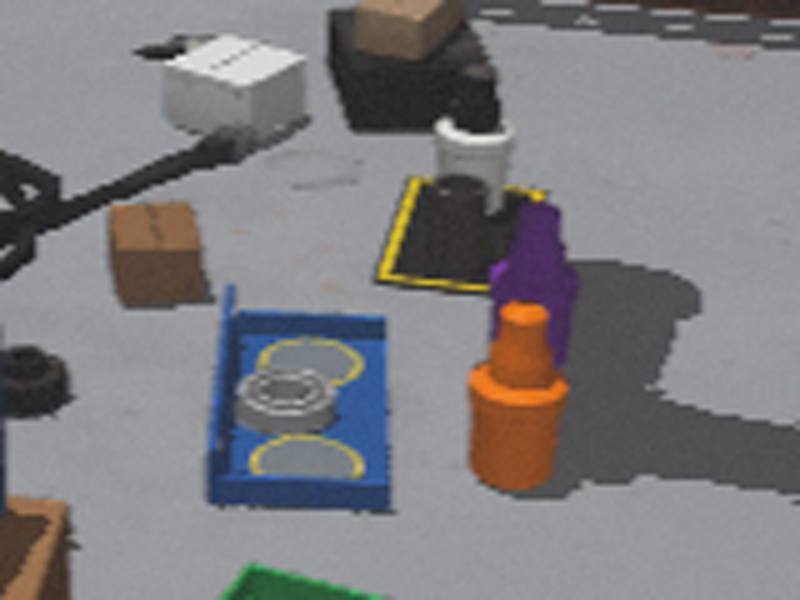

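Both parts stand upright on the mat: filter (475,150) and bush (455,220). The bearing lies free on the rack at (285,400), so I'll take it next with a guarded descent.

```bash
cat >> h.py <<'E'
RY=.167; BR=np.array([.5457,.0040]); ATB=[np.pi,0,RY-np.pi]; TR=np.array([.4797,.2787])
E
python3 - <<'E'
from h import *
line_to([*BR,.2],attitude=ATB,v=.3); set_gripper(.074)
hit=down(BR,-.034,fmax=5,near=.036,step=.0015); st("down %s"%hit)
c=cam("wrist","w7"); cv2.imwrite("pics/t6.png",cv2.resize(c["frame"][150:384,100:412,::-1],(640,480)))
E
```

```text
contact 41.92 [ 0.5459  0.004  -0.0178] w 0.0738 F [-3.6  0.2  7.5] ff 3.3700089177546033
down True 41.92 [ 0.5459  0.004  -0.0178] w 0.0738 F [-3.6  0.2  7.5] ff 3.3700089177546033
```

View pics/t6.png

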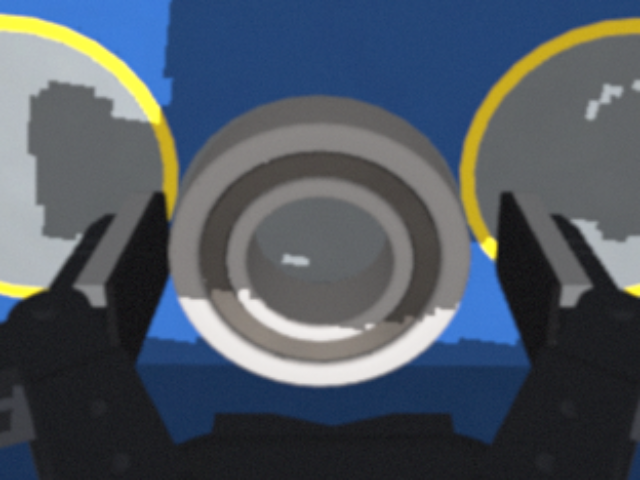

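The pads straddle the bearing down at the floor (contact at TCP z −0.018). The bearing is centred at column 320 and the pads at 333, so it lies about 2 mm toward −y. I'll shift, raise 4 mm and grip.

```bash
python3 - <<'E'
from h import *
P=BR-[0,.002]
line_to([*BR,-.0145],v=.05); line_to([*P,-.0145],v=.05)
set_gripper(.05,50); st("grip")
line_to([*P,.02],v=.06); st("up")
line_to([*P,.12],v=.15); st("lift")
line_to([*TR,.12],v=.25); st("over tray")
c=cam("wrist","w8"); cv2.imwrite("pics/t7.png",cv2.resize(c["frame"][100:384,60:440,::-1],(640,480)))
print("disc px in crop",(proj(c,[[*TR,.004]])-[60,100])*640/380)
E
```

```text
grip 42.73 [ 0.5462  0.0019 -0.0139] w 0.0603 F [-0.7 -0.7  3.4] ff 57.47715447563678
up 43.46 [0.5455 0.002  0.0198] w 0.0603 F [ 0.4 -0.  -1.8] ff 54.44190323352814
lift 44.27 [0.545  0.002  0.1186] w 0.0601 F [ 0.3  0.9 -2.5] ff 54.42205488681793
over tray 45.57 [0.4799 0.2778 0.1199] w 0.0598 F [-0.6  0.1 -2.3] ff 54.42147731781006
disc px in crop [[338.38613905 128.7476949 ]]
```

View pics/t7.png

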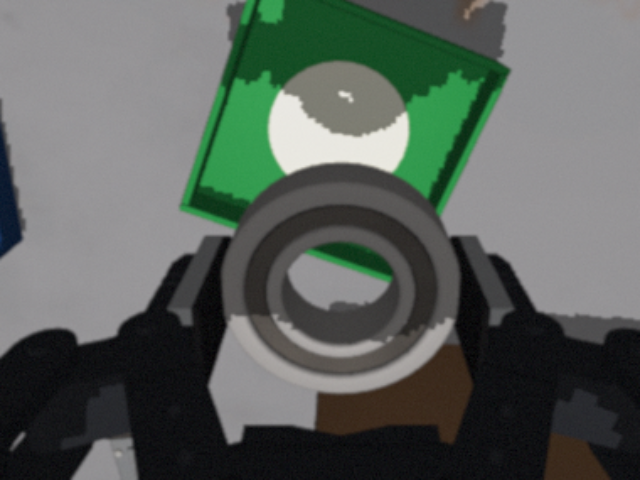

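The bearing is held flat between the pads at (340,290). The disc is seen at (339,131), against a prediction of (338,129). I'll measure the in-hand offset, align the jaws with the tray and lower.

```bash
python3 - <<'E'
from h import *
c=cam("wrist")
g=cv2.cvtColor(c["frame"],cv2.COLOR_RGB2GRAY)
# outline points of bearing top by ellipse of the crop: extremes read at (223..458, y bottom 392) 
k=380/640; s=60; t=100
zt=current_tcp_pos()[2]+.034
L=plane(c,[(s+223*k,t+290*k),(s+458*k,t+290*k),(s+340*k,t+392*k),(s+340*k,t+182*k)],zt)[:,:2]
ctr=np.array([L[:2].mean(0),L[2:].mean(0)]); print("spans",np.linalg.norm(L[0]-L[1]),np.linalg.norm(L[2]-L[3]),"centre",ctr, "tcp",current_tcp_pos())
att=[np.pi,0,np.deg2rad(-11.76)+np.pi]
line_to([*TR,.10],attitude=att,v=.1); st("turned")
E
```

```text
spans 0.059519111966362115 0.061146839192292496 centre [[0.47874817 0.27925589]
 [0.47994893 0.27931909]] tcp [0.48007358 0.27769291 0.1200839 ]
turned 46.19 [0.48   0.2782 0.1003] w 0.0601 F [-0.2  0.7 -1. ] ff 54.244109988212585
```

```bash
python3 - <<'E'
from h import *
hit=down(TR,-.0165,fmax=4,near=.010,step=.001); st("down %s"%hit)
set_gripper(.071); st("open")
line_to([*TR,.2],v=.12)
line_to([*(TR-[.06,0]),.2],attitude=ATT,v=.3)
c=cam("wrist","w9"); st()
cv2.imwrite("pics/t8.png",cv2.resize(c["frame"][50:242,128:384,::-1],(640,480),interpolation=cv2.INTER_CUBIC))
print("disc",(proj(c,[[*TR,.004]])-[128,50])*2.5,"top",(proj(c,[[*TR,.020]])-[128,50])*2.5)
E
```

```text
contact 49.05 [ 0.4798  0.2788 -0.0139] w 0.0602 F [-2.  -0.3  3.6] ff 57.49828062180768
down True 49.05 [ 0.4798  0.2788 -0.0139] w 0.0602 F [-2.  -0.3  3.6] ff 57.49828062180768
open 49.32 [ 0.4798  0.2788 -0.0146] w 0.0713 F [ 0.2 -0.  -0.1] ff 0.0
 51.83 [0.4199 0.2787 0.1999] w 0.0707 F [0.9 0.2 0.5] ff 0.0
disc [[309.29653653 391.05168719]] top [[308.28865501 404.27728989]]
```

View pics/t8.png

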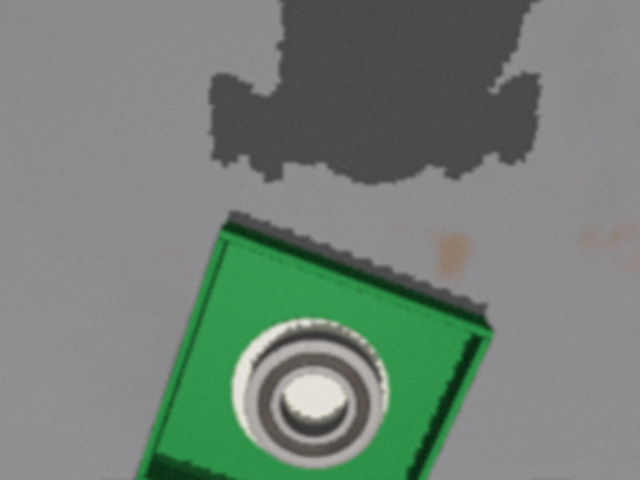

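The bearing lies flat on the white disc: centre (316,402) against the disc's (310,391) with parallax, so about 3 mm off and wholly within it. Now the bush and filter go back through the same TCP poses.

```bash
python3 - <<'E'
from h import *
set_gripper(.065)
for nm,M,S,zm,zs,op,g in (("bush",BM,B0,.0125,.0133,.065,.03),("filter",FM,F0,.0325,.0333,.078,.045)):
    line_to([*M,.2],attitude=ATT,v=.3); set_gripper(op)
    hit=down(M,zm,fmax=5,near=.01); st(f"{nm} at mat {hit}")
    set_gripper(g,45); st("grip")
    line_to([*M,.18],v=.12); line_to([*S,.18],v=.25); st("over seat")
    hit=down(S,zs,fmax=4,near=.008,step=.001); st("down %s"%hit)
    set_gripper(op); st("open")
    line_to([*S,.2],v=.15)
line_to([.465,-.001,.28],attitude=ATT,v=.3)
c=cam("wrist","w10"); d=cam("side")
for n,P in (("filter",[*F0,.118]),("filter bowl",[*F0,.073]),("bush",[*B0,.066])): print(n,(proj(c,[P])-[160,140])*400/190)
f=mask(c,(0,0,150),(180,50,255)); o=np.zeros_like(f); o[175:232,165:230]=f[175:232,165:230]; print("filter",topfit(c,o,.073,.0295)); st()
cv2.imwrite("pics/t9.png",np.hstack([cv2.resize(c["frame"][140:250,160:350,::-1],(400,300),interpolation=cv2.INTER_CUBIC),cv2.resize(d["frame"][120:280,190:350,::-1],(400,300),interpolation=cv2.INTER_CUBIC)]))
E
```

```text
bush at mat False 57.26 [ 0.468  -0.243   0.0124] w 0.0653 F [ 0.2 -0.3  0.5] ff 0.0
grip 57.59 [ 0.4682 -0.2431  0.0128] w 0.0412 F [-0.1  0.4  1.3] ff 45.497570002335124
over seat 60.53 [0.5209 0.0629 0.1801] w 0.041 F [-0.2 -0.1 -2.7] ff 45.676500401459634
down False 63.74 [0.5212 0.0638 0.0138] w 0.0414 F [-1.2  0.5  1.1] ff 45.95453546033241
open 64.1 [0.5211 0.0638 0.0133] w 0.0651 F [-0.  -0.5 -0. ] ff 0.0
filter at mat False 70.23 [ 0.468  -0.3409  0.0324] w 0.0779 F [-0.1 -0.  -0.5] ff 0.0
grip 70.56 [ 0.4684 -0.3416  0.0333] w 0.0568 F [-0.5 -1.6  3.4] ff 47.87828703796549
over seat 73.24 [ 0.5413 -0.0636  0.18  ] w 0.0565 F [ 0.  -0.9 -3.4] ff 48.51142393119517
contact 76.32 [ 0.542  -0.0628  0.0343] w 0.0563 F [-1.8  0.5  3.5] ff 49.08058833087125
down True 76.32 [ 0.542  -0.0628  0.0343] w 0.0563 F [-1.8  0.5  3.5] ff 49.08058833087125
open 76.66 [ 0.5415 -0.0628  0.0332] w 0.0776 F [-0.2  0.3 -0.2] ff 0.0
filter [[ 63.72241795 176.61183555]]
filter bowl [[ 80.16210004 143.44270313]]
bush [[305.11551902 139.26628936]]
filter (array([ 0.5419592 , -0.06162022]), np.float64(0.4946808510638298), 188)
 78.59 [ 0.4648 -0.0011  0.2784] w 0.0775 F [0.  0.4 0.1] ff 0.0
```

View pics/t9.png

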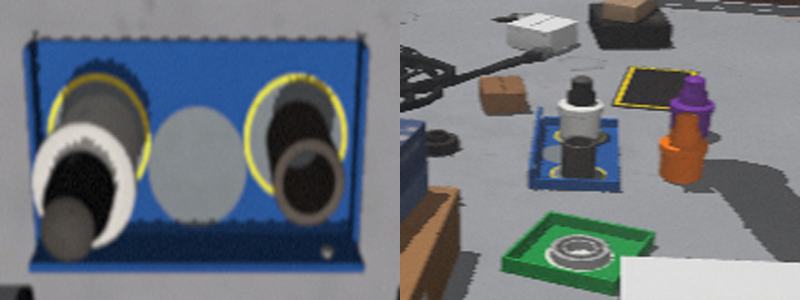

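Filter and bush are back upright in their rings, and the filter fit is within about 1.3 mm of its start. The bearing is on the disc at (580,250) in the side view, and the mat is empty. Nothing touches the robot, so I'll hand in.

```bash
python3 -c "
from cell import *
sleep(.3); print(sign_off(), current_t())"
```

```text
the job is handed in; nothing more can be done
the job is handed in; nothing more can be done
```

The job is handed in after about 79 s: the large bearing lies flat on the tray's white disc, about 3 mm off centre but wholly on it; the filter measures within about 1.3 mm of its start, and the bush went back to its original grasp pose (about 1.5–2 mm by eye), both upright.

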